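# Assemble a three-part slip-casting mould in its cradle

## Robot

A 6-joint arm with a two-finger parallel gripper is mounted at the origin on the work surface; the furniture and walls round the work are solid. World frame = base frame: x ahead of the robot, y to its left, z up, the work surface at z = 0. Lengths are in m, angles in rad, forces in N, time in s.
With the tool pointing down it reaches from about 0.325 to 0.9 m from the base axis. Payload 6.1 kg.
Tool frame: the origin (TCP) lies between the finger pads; the fingertips stand 22 mm ahead of it and the grasp point (between the pads) lies 3 mm ahead of it; z points along the fingers, y is the direction in which the jaws open and shut (so a half turn about z gives the same grasp; the last joint's range is limited). The gripper opens to 85 mm and grips with 20 to 120 N. Pads are 22 mm wide; open, the fingers measure 114 mm over their backs; the gripper's body (76 mm by 85 mm) begins 54 mm behind the grasp point. The pads swing forward as they close: fully open they stand 13 mm farther back than shut.
Start: joints at [-0.126, 0.22, 1.526, -0, 1.395, -0.126], TCP at [0.625, -0, 0.253] pointing down, gripper open.
Joint ranges: [-2.98, 2.98], [-0.91, 2.08], [0.09, 2.57], [-1.24, 4.39], [0.2, 2.65], [-2.68, 2.68]. Speed limits (rad/s): [2.57, 2.57, 3.01, 3.14, 3.14, 3.14].

## Interface

Orientations are given as a unit quaternion [x, y, z, w].
In Python, from station import monitor, optics, bot gives the robot as it stands. The module is installed in compiled form; this text tells all that it offers.
- The arm moves only by the tool step_arm, never from a script. Its argument "targets" is one flat list of numbers, 7 for each row, row after row: the turn, a rotation vector about the tool's x, y, z in rad, then the shift along the tool's x, y, z in m, then the opening, from 0 (shut) to 1 (fully open). A call has 1 to 12 rows; each row shifts and turns the pose as measured when the row begins, along the tool's axes as they then stand; what a row does not reach is not made up. A row lasts 1/8 s, in which the tool goes at most 62.5 mm and 10.7 degrees, less where a joint would pass 70% of its speed; a pose out of reach is approached as far as the arm can. A call with a gripper value outside its range is refused whole. The fingers move at their own pace and stop on an object; the grip force is fixed at half the most. Time passes only in rows, so rows that do not move let the fingers close. It gives the time, the measured TCP pose, the force and the opening at its end, in the units of the state.
- monitor.state(): the state, without advancing time (a new reading comes with each control period).
- optics.snapshot(name): name is "scene" or "side" or "wrist"; returns (picture, depth): 400x640x3 uint8, red, green, blue; 400x640 float32, m along the optical axis (not along the pixel's ray), 0 where there is no reading.
- optics.camera_info(name): a dict with "fx", "fy", "cx", "cy" (pixels), "camera_from_world" (4x4, takes a point from world to camera coordinates). Camera axes: x right, y up, looking along -z (the intrinsics and any distortion apply to the point x, -y, -z); pixel columns grow to the right and rows downward; lengths in m; the calibration is good to about 2 mm. The wrist camera is an equidistant fisheye: a pixel r from the principal point sees the ray r / f radians off the axis. A picture is of the moment at which its call begins: read the wrist's pose just before it. camera_info takes no time and is no camera call; for the wrist camera it gives the pose at the moment of the call.
- bot.hand_in(): hands the job in, once; it reports no verdict.
The state is a dict: "time_s": time; "joints": joint angles; "dq": joint speeds; "joint_efforts": joint torques, N m; "tcp_pos": TCP position; "tcp_rot": TCP orientation; "force": force on the tool from outside, world axes, zero at the start; "wrist_torque": the same for the moment, N m; "gripper_width": finger opening in m.
Only numpy, scipy, OpenCV 4.12 (cv2) and the standard library are available. Lean on these libraries where they do the work, as an engineer would, in place of code of your own. Each camera call takes 0.05 s, during which the arm holds its last target. There are 200 camera calls.

## Task

Get the plaster casting mould ready for slip: stack its three pieces, right way up, in the cradle with the four corner guides: first the solid base block with the round boss, then the tall body with the open cavity, then the thin pour ring on top, each one square in the cradle and fully seated on the piece below. Plaster chips, so set every piece down rather than dropping it, and leave the two small bisque cups standing where they are.

Things in the scene. Friction and masses are not known exactly. Their poses are not given: they have to be found in the camera images.
- cradle: Cradle fixed to the table: plywood board 164 x 110 x 15 mm with four corner guides of bare aluminium angle, 66 mm above the board, round a pocket 103 (x) by 61 mm (y); the guides' top 10 mm flare outward as lead-in. Wooden rails (30 mm high) close the x ends; the long sides (+y, -y) are open over 80 mm for fingers. Origin: centre of the board's underside, z up.
- pocket (a point): Centre of the cradle's pocket floor (the board's top face, 15 mm above the cradle's origin), axes as the cradle's: x along the pocket's 103 mm length, z up.
- mould_base: Base piece: solid white plaster block 100 (x) x 58 (y) x 24 mm, with a low round boss (37 mm wide, 9 mm high) in the middle of its top and two round register knobs (11 mm wide, 5 mm high) on top at x = +37 and -37 mm. Origin: centre of its underside, z up; either way round in x is equal.
- mould_body: Body piece: white plaster block 100 (x) x 58 (y) x 36 mm with an open round cavity 43 mm wide through it, two register sockets (16 mm wide, 10 mm deep) in its underside and two knobs (5 mm high) on its top face, at x = +37 and -37 mm. Origin: centre of its underside, z up; either way round in x is equal.
- mould_top: Pour ring: thin white plaster block 100 (x) x 58 (y) x 20 mm with a flared round pour hole 33 mm wide through it, plain flat top, two register sockets (16 mm wide, 9 mm deep) in its underside at x = +37 and -37 mm. Origin: centre of its underside, z up; either way round in x is equal.
- cup: Bystander: small terracotta bisque cup, 55 mm wide, 58 mm high, standing on the table. Origin: centre of its underside.
- cup_pale: Bystander: small cream bisque cup, 61 mm wide, 58 mm high, standing on the table. Origin: centre of its underside.

How it is judged:
By the outcome, as a careful person would: the job done as asked, in the order asked, and still so for the second after the job is handed in, with the robot touching nothing.
It also fails if it takes over 70 s, if anything falls off the work surface, if the arm or the gripper's body presses on something with over 40 N, if the wrist force passes 120 N, or if a joint passes its speed limit or range.

## Working session

There is one attempt and no reset: what is moved stays moved. The work goes in short steps, Python scripts to look and compute and a tool call to move; the robot and the scene stay as the last step left them, time stands still between calls to the robot, and variables do not carry over. Pictures are saved under pics/ and viewed, about 8 in all and at most 12, crops included, and the job is handed in when it is done.

Besides the shell and the picture viewer there is one more tool, called after "Emit:" as name(argument=value, ...), one argument or row to a line, values as JSON. step_arm: Moves the arm, as the interface text tells. Its arguments: {"type":"object","properties":{"targets":{"type":"array","items":{"type":"number"}}},"required":["targets"]}

```bash
mkdir -p pics; python3 - <<'E'
from station import monitor, optics, bot
import cv2, numpy as np
print(monitor.state())
ims=[]
for n in ("scene","side"):
    p,d=optics.snapshot(n); i=optics.camera_info(n); print(n,i)
    cv2.imwrite(f"pics/{n}0.png",p[:,:,::-1]); np.save(f"{n}0.npy",d)
    print((d>0).mean(), d[d>0].min(), d.max())
E
```

```text
{'time_s': 0.0, 'joints': array([-1.26120459e-01,  2.21254667e-01,  1.52763609e+00, -3.22264068e-05,
        1.39471210e+00, -1.26117837e-01]), 'dq': array([-0.00142761, -0.00145232, -0.00063644, -0.00024645, -0.00034726,
        0.00089029]), 'joint_efforts': array([-5.06932320e-04, -4.96913910e+01, -3.89390445e+01, -4.46828235e-04,
        1.12446505e-02,  2.49123751e-06]), 'tcp_pos': array([6.24419857e-01, 4.69691894e-05, 2.52168313e-01]), 'tcp_rot': array([ 7.07105344e-01,  7.07107504e-01, -6.28210164e-04, -7.84751899e-04]), 'force': array([-0.48064881, -1.06181906, -0.11178842]), 'wrist_torque': array([-0.05351625, -0.02037991, -0.05151447]), 'gripper_width': 0.08522338387842605}
scene {'fx': 491.8843780114245, 'fy': 491.8843780114245, 'cx': 329.1571344767045, 'cy': 195.9706967641472, 'camera_from_world': array([[ 0.6071254 , -0.79443856,  0.01631336, -0.35394967],
       [ 0.31160794,  0.25692213,  0.91481774, -0.20554502],
       [-0.73095776, -0.55032571,  0.40353732, -1.05467134],
       [ 0.        ,  0.        ,  0.        ,  1.        ]])}
0.9961875 0.78033364 3.1367269
side {'fx': 496.5968558747657, 'fy': 496.5968558747657, 'cx': 317.9251731960061, 'cy': 205.96487226987287, 'camera_from_world': array([[-0.89445689, -0.44667127, -0.02077617,  0.44978539],
       [ 0.19720788, -0.43575551,  0.87819484, -0.16780818],
       [-0.40131774,  0.7814102 ,  0.47785161, -0.95259482],
       [ 0.        ,  0.        ,  0.        ,  1.        ]])}
0.9960703125 0.5260624 3.667042
```

View pics/scene0.png

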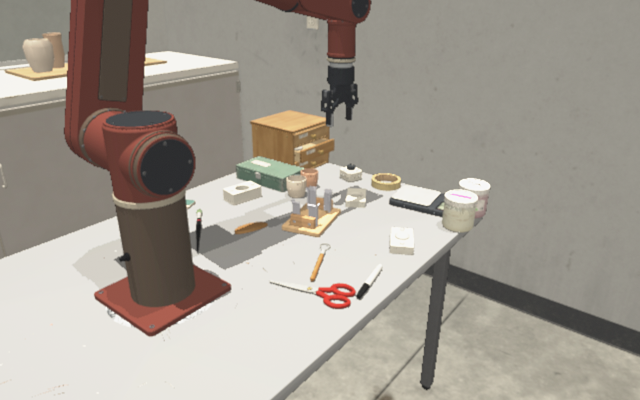

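View pics/side0.png

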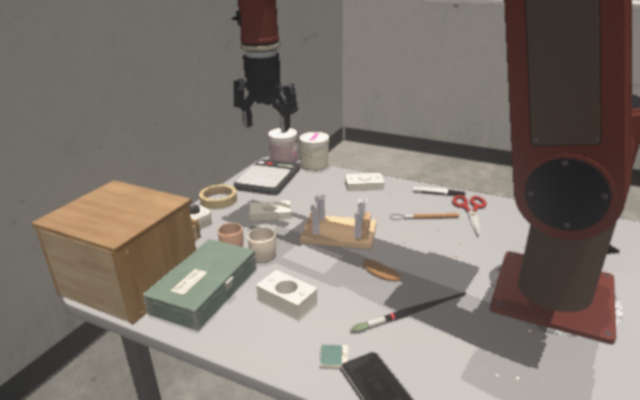

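Scene: the cradle is at about (313,215), a block with a boss at (402,240), a block with a round hole at (242,192), another white piece at (355,197), and the cups at (297,186) and (310,178). Side: the hole block is at (287,293), the boss block at (364,182), and the third piece, possibly tilted or lying down, at (270,210). Next I'll get metric positions.

```bash
cat > h.py <<'E'
import numpy as np, cv2
from station import monitor, optics, bot
def cloud(n,d,info=None):
    i=info or optics.camera_info(n)
    v,u=np.mgrid[0:400,0:640]
    x=(u-i['cx'])/i['fx'];y=(v-i['cy'])/i['fy']
    P=np.stack([x*d,-y*d,-d,np.ones_like(d)],-1)
    return P@np.linalg.inv(i['camera_from_world']).T[:,:3]
def top(P,C,x0,x1,y0,y1,res,zmax=0.2):
    # ortho top view: rows = -x, cols = -y (robot looks up)
    H=int((x1-x0)/res);W=int((y1-y0)/res);I=np.zeros((H,W,3),np.uint8);Z=np.full((H,W),-1.)
    m=(P[...,0]>x0)&(P[...,0]<x1)&(P[...,1]>y0)&(P[...,1]<y1)&(P[...,2]<zmax)
    p=P[m];c=C[m];o=np.argsort(p[:,2]);p=p[o];c=c[o]
    r=((x1-p[:,0])/res).astype(int).clip(0,H-1);k=((y1-p[:,1])/res).astype(int).clip(0,W-1)
    I[r,k]=c;Z[r,k]=p[:,2];return I,Z
E
python3 - <<'E'
from h import *
A=[]
for n in("scene","side"):
    d=np.load(f"{n}0.npy");c=cv2.imread(f"pics/{n}0.png");P=cloud(n,d)
    m=(d>0);A.append((P[m],c[m]))
    for (u,v) in ({"scene":[(402,240),(242,192),(355,197),(313,215),(297,186),(310,178)],"side":[(364,182),(287,293),(270,210),(340,235),(262,243),(231,235)]}[n]): print(n,u,v,P[v,u].round(3))
    I,Z=top(P[m],c[m],.3,.95,-.4,.45,.0025)
    cv2.imwrite(f"pics/t_{n}.png",cv2.resize(I,None,fx=1.6,fy=1.6,interpolation=0))
a=cv2.imread("pics/t_scene.png");b=cv2.imread("pics/t_side.png")
cv2.imwrite("pics/top0.png",cv2.resize(np.hstack([a,b]),(800,306),interpolation=cv2.INTER_AREA))
s=cv2.imread("pics/scene0.png")[150:270,220:480];t=cv2.imread("pics/side0.png")[160:320,190:400]
cv2.imwrite("pics/crop0.png",np.vstack([cv2.resize(s,(600,277),interpolation=2),cv2.resize(t,(420,320),interpolation=2)[:, :].copy() if 0 else cv2.copyMakeBorder(cv2.resize(t,(420,320),interpolation=2),0,0,0,180,0)]))
E
```

```text
scene 402 240 [ 0.487 -0.303  0.023]
scene 242 192 [0.426 0.208 0.034]
scene 355 197 [ 0.637 -0.056  0.02 ]
scene 313 215 [ 0.42  -0.07   0.046]
scene 297 186 [0.551 0.1   0.042]
scene 310 178 [0.631 0.114 0.04 ]
side 364 182 [ 0.496 -0.269  0.021]
side 287 293 [0.463 0.215 0.   ]
side 270 210 [ 0.667 -0.056  0.002]
side 340 235 [ 0.447 -0.     0.016]
side 262 243 [0.557 0.15  0.053]
side 231 235 [0.632 0.154 0.055]
```

View pics/crop0.png

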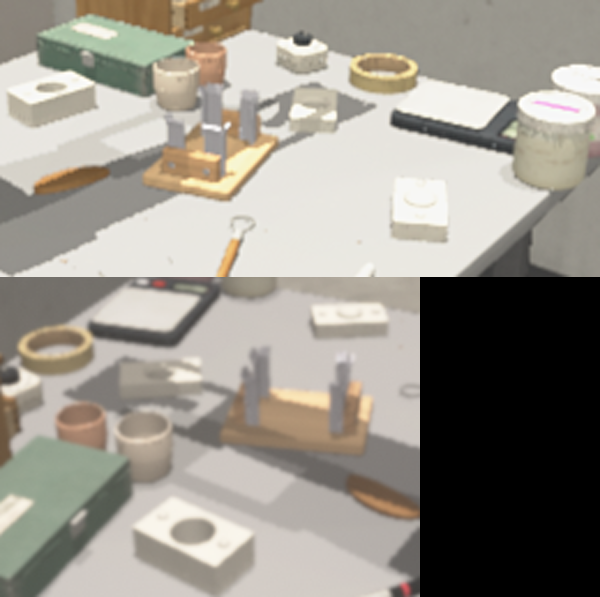

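The piece at (242,192) in scene is the body with its knobs up, and the one at (402,240) is the base with its boss up. The third is the pour ring; from here I can't tell which face is up. Next is the wrist view from the start pose.

```bash
python3 - <<'E'
from h import *
i=optics.camera_info("wrist"); p,d=optics.snapshot("wrist")
print(i, (d>0).mean(), d[200,320])
cv2.imwrite("pics/w0.png",p[:,:,::-1]); np.save("w0.npy",d); np.save("w0T.npy",i['camera_from_world'])
E
```

```text
{'fx': 309.70691628693146, 'fy': 309.70691628693146, 'cx': 321.826964405757, 'cy': 200.45765080340223, 'camera_from_world': array([[ 0.9999979 ,  0.00114188, -0.00170152, -0.62395267],
       [-0.00155561,  0.9635188 , -0.26763614,  0.03485708],
       [ 0.00133384,  0.26763822,  0.96351855, -0.37937488],
       [ 0.        ,  0.        ,  0.        ,  1.        ]])} 0.9854140625 0.38133776
```

View pics/w0.png

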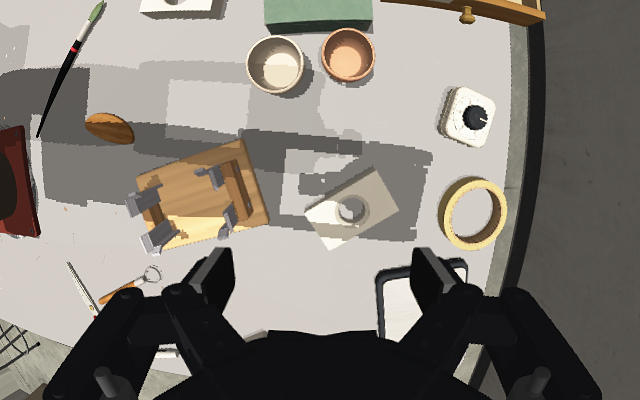

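The wrist view shows the ring with its plain flat face up (hole at about (352,208)), so it is the right way up. The cradle is at about (200,198), turned about 17°. I'll measure everything from the depth data.

```bash
cat >> h.py <<'E'
def fcloud(d,T):
    # intrinsics of the wrist, equidistant
    fx,cx,cy=309.70691628693146,321.826964405757,200.45765080340223
    v,u=np.mgrid[0:400,0:640]; a=(u-cx)/fx;b=(v-cy)/fx;r=np.hypot(a,b)+1e-12
    s=np.tan(np.minimum(r,1.4))/r
    P=np.stack([a*s*d,-b*s*d,-d,np.ones_like(d)],-1)
    return P@np.linalg.inv(T).T[:,:3]
def tri(y):return (y+np.pi/2)%np.pi-np.pi/2
def rect(P,m,name=""):
    q=(P[m][:,:2]*1000).astype(np.float32)
    if len(q)<20: print(name,"few",len(q));return
    (c,s,a)=cv2.minAreaRect(q)
    if s[0]<s[1]: a+=90;s=s[::-1]
    print(name,"n",len(q),"c",np.round(c,1),"size",np.round(s,1),"yaw",round(np.degrees(tri(np.radians(a))),2),"z med",round(float(np.median(P[m][:,2]))*1000,1))
def box(P,cx,cy,r,z0,z1): return (abs(P[...,0]-cx)<r)&(abs(P[...,1]-cy)<r)&(P[...,2]>z0)&(P[...,2]<z1)
E
python3 - <<'E'
from h import *
D=dict(scene=cloud("scene",np.load("scene0.npy")),side=cloud("side",np.load("side0.npy")),w=fcloud(np.load("w0.npy"),np.load("w0T.npy")))
for n,P in D.items():
    m=box(P,.75,.05,.05,-.02,.02);print(n,"table z",np.median(P[m][:,2]) if m.any() else None, P[m][:,2].std() if m.any() else 0)
    rect(P,box(P,.65,-.05,.075,.016,.026),n+" ring")
    rect(P,box(P,.49,-.29,.075,.019,.028),n+" base")
    rect(P,box(P,.44,.21,.075,.031,.040),n+" body")
    rect(P,box(P,.46,-.03,.10,.012,.018),n+" board")
    rect(P,box(P,.46,-.03,.10,.06,.09),n+" guides")
    rect(P,box(P,.565,.13,.04,.05,.064),n+" cupP")
    rect(P,box(P,.645,.14,.04,.05,.064),n+" cup")
E
```

```text
scene table z 0.0008591225287170046 0.005419919858077877
scene ring n 240 c [658.3 -45.7] size [111.3  57.6] yaw 31.6 z med 20.0
scene base n 383 c [ 504.  -292.3] size [107.8  57.7] yaw 28.49 z med 24.2
scene body n 262 c [451.  234.4] size [105.4  65.8] yaw -11.08 z med 35.5
scene board n 556 c [461.5 -33.6] size [169.5 112.6] yaw 16.17 z med 15.1
scene guides n 275 c [462.8 -31.7] size [125.1  78.2] yaw 15.15 z med 71.8
scene cupP n 94 c [575.9 127.2] size [75.8 62.1] yaw 66.28 z med 53.9
scene cup n 89 c [653.1 139.5] size [78.9 59.7] yaw 53.22 z med 53.7
side table z 0.0002778048418845547 0.004658888362229885
side ring n 429 c [659.8 -43.1] size [99.  66.8] yaw 30.56 z med 19.7
side base n 307 c [ 506.2 -289. ] size [99.5 63.6] yaw 28.76 z med 23.8
side body n 911 c [452.  236.5] size [103.3  61.8] yaw -8.81 z med 35.8
side board n 1244 c [463.7 -28.5] size [162.5 114.7] yaw 15.09 z med 14.9
side guides n 314 c [464.6 -29. ] size [121.   79.2] yaw 15.65 z med 73.2
side cupP n 195 c [575.4 124.5] size [64.9 59.4] yaw -57.27 z med 54.1
side cup n 182 c [647.6 137. ] size [64.9 54.8] yaw -27.92 z med 54.2
w table z 0.0009088907775050559 0.002504614446584823
w ring n 3278 c [660. -43.] size [101.3  59.6] yaw 31.97 z med 20.7
w base few 0
w body n 807 c [448.3 215.3] size [101.8  16.4] yaw -9.81 z med 36.9
w board n 6650 c [465.  -29.1] size [164.3 111.2] yaw 15.1 z med 15.7
w guides n 1303 c [464.6 -29.6] size [122.6  79.6] yaw 15.37 z med 76.4
w cupP n 625 c [576.1 124.9] size [62.  59.5] yaw -54.63 z med 57.0
w cup n 583 c [641.8 143.8] size [72.9 71.5] yaw 87.62 z med 56.7
```

```bash
cat >> h.py <<'E'
from scipy.spatial.transform import Rotation as Ro
def plan(x,y,z,head,n,g=1):
    """rows to bring TCP to x,y,z (mm) with tool x at heading (deg), tool down"""
    s=monitor.state();p=s['tcp_pos'];R=Ro.from_quat(s['tcp_rot'])
    h=np.radians(head);D=Ro.from_matrix(np.array([[np.cos(h),np.sin(h),0],[np.sin(h),-np.cos(h),0],[0,0,-1]]))
    rv=(R.inv()*D).as_rotvec()/n; dp=(np.array([x,y,z])/1000-p)/n
    out=[]
    for k in range(n):
        out.append(np.r_[np.round(rv,3),np.round((R*Ro.from_rotvec(rv*k)).inv().apply(dp),4),g])
    m=R.as_matrix();print("t",round(s['time_s'],2),"tcp",(p*1000).round(1),"head",round(np.degrees(np.arctan2(m[1,0],m[0,0])),2),"F",s['force'].round(1),"w",round(s['gripper_width']*1000,1))
    print(",".join(f"{v:g}" for r in out for v in r))
def wshot(name):
    T=optics.camera_info("wrist")['camera_from_world'];p,d=optics.snapshot("wrist")
    cv2.imwrite(f"pics/{name}.png",p[:,:,::-1]);np.save(f"{name}.npy",d);return fcloud(d,T),p
E
python3 -c "
from h import *
plan(505,-290.5,250,28.6,7)"
```

```text
t 0.15 tcp [6.246e+02 1.000e-01 2.524e+02] head 90.0 F [-0.3 -0.1 -0.2] w 85.7
-0,0,0.153,-0.0415,-0.0171,0.0004,1,-0,0,0.153,-0.0436,-0.0105,0.0004,1,-0,0,0.153,-0.0447,-0.0038,0.0004,1,-0,0,0.153,-0.0448,0.0031,0.0003,1,-0,0,0.153,-0.0438,0.0099,0.0003,1,-0,0,0.153,-0.0418,0.0164,0.0003,1,-0,0,0.153,-0.0388,0.0226,0.0003,1
```

Emit:
step_arm(
  targets=[0, 0, 0.153, -0.0415, -0.017, 0, 1, 0, 0, 0.153, -0.0435, -0.0105, 0, 1, 0, 0, 0.153, -0.0445, -0.004, 0, 1, 0, 0, 0.153, -0.045, 0.003, 0, 1, 0, 0, 0.153, -0.044, 0.01, 0, 1, 0, 0, 0.153, -0.042, 0.0165, 0, 1, 0, 0, 0.153, -0.039, 0.0225, 0, 1, 0, 0, 0, 0, 0, 0, 1],
)

```text
time_s: 1.15
tcp_pos: [0.4958, -0.2964, 0.2493]
tcp_rot: [0.973, 0.231, -0.002, -0.002]
force: [-0.1, 0.6, 0.3]
gripper_width: 0.0853
```

```bash
python3 -c "
from h import *
plan(505,-290.5,250,28.6,2)"
```

```text
t 1.15 tcp [ 495.8 -296.4  249.3] head 26.76 F [-0.1  0.6  0.3] w 85.3
-0.002,0.002,-0.016,0.0054,-0.0005,-0.0004,1,-0.002,0.002,-0.016,0.0055,-0.0005,-0.0004,1
```

Emit:
step_arm(
  targets=[0, 0, -0.03, 0.011, -0.001, 0, 1, 0, 0, 0, 0, 0, 0, 1],
)

```text
time_s: 1.4
tcp_pos: [0.5061, -0.2889, 0.2489]
tcp_rot: [0.969, 0.248, -0.002, -0.002]
force: [0.2, -0.2, -0.5]
gripper_width: 0.0854
```

```bash
python3 - <<'E'
from h import *
P,p=wshot("w1")
rect(P,box(P,.505,-.29,.075,.019,.028),"base"); m=box(P,.505,-.29,.075,.031,.04)
print("boss",(P[m].mean(0)*1000).round(1))
plan(505,-290.5,250,28.6,1)
E
```

```text
base n 3422 c [ 505.9 -290.1] size [100.6  58.4] yaw 29.67 z med 24.8
boss [ 506.1 -290.6   32.5]
t 1.45 tcp [ 505.9 -288.9  248.8] head 28.73 F [0.1 0.2 0.3] w 85.4
-0.006,0.004,0.002,-0.0016,0.001,-0.0012,1
```

```bash
python3 -c "
from h import *
plan(506,-290.3,40,29.5,5)"
```

```text
t 1.45 tcp [ 505.9 -288.9  248.8] head 28.73 F [0.1 0.2 0.3] w 85.4
-0.001,0.001,-0.003,0,0.0005,0.0418,1,-0.001,0.001,-0.003,-0,0.0005,0.0418,1,-0.001,0.001,-0.003,-0,0.0004,0.0418,1,-0.001,0.001,-0.003,-0.0001,0.0004,0.0418,1,-0.001,0.001,-0.003,-0.0001,0.0003,0.0418,1
```

Emit:
step_arm(
  targets=[-0.001, 0.001, -0.003, 0, 0.0005, 0.042, 1, -0.001, 0.001, -0.003, 0, 0.0005, 0.042, 1, -0.001, 0.001, -0.003, 0, 0.0005, 0.042, 1, -0.001, 0.001, -0.003, 0, 0.0005, 0.042, 1, 0, 0, -0.003, 0, 0, 0.03, 1, 0, 0, 0, 0, 0, 0, 1],
)

```text
time_s: 2.2
tcp_pos: [0.5113, -0.2844, 0.0472]
tcp_rot: [0.965, 0.262, 0.001, 0.001]
force: [-0.4, 0.3, -0.8]
gripper_width: 0.0859
```

```bash
python3 -c "
from h import *
plan(506,-290.3,24,29.5,1)"
```

```text
t 2.2 tcp [ 511.3 -284.4   47.2] head 30.43 F [-0.4  0.3 -0.8] w 85.9
0.002,-0.002,0.016,-0.0076,0.0024,0.0232,1
```

Emit:
step_arm(
  targets=[0.002, -0.002, 0.016, -0.0076, 0.0024, 0, 1, 0, 0, 0, 0, 0, 0.015, 1, 0, 0, 0, 0, 0, 0.005, 1],
)

```text
time_s: 2.58
tcp_pos: [0.5087, -0.2918, 0.0306]
tcp_rot: [0.967, 0.255, 0.002, 0.003]
force: [-0.3, -0.0, -0.6]
gripper_width: 0.0853
```

```bash
python3 -c "
from h import *
plan(506,-290.3,24,29.5,1)"
```

```text
t 2.58 tcp [ 508.7 -291.8   30.6] head 29.55 F [-0.3 -0.  -0.6] w 85.3
0.006,-0.003,0.001,-0.0016,-0.0027,0.0066,1
```

Emit:
step_arm(
  targets=[0.005, -0.003, 0, -0.0016, -0.0027, 0.003, 1, 0, 0, 0, 0, 0, 0.003, 1],
)

```text
time_s: 2.82
tcp_pos: [0.5062, -0.2906, 0.0248]
tcp_rot: [0.967, 0.255, 0.0, 0.001]
force: [0.1, 0.0, -0.0]
gripper_width: 0.0853
```

```bash
python3 -c "
from h import *
plan(506,-290.3,24,29.5,1)"
```

```text
t 2.83 tcp [ 506.2 -290.6   24.8] head 29.54 F [ 0.1  0.  -0. ] w 85.3
0.002,-0,0.001,-0,-0.0003,0.0008,1
```

Emit:
step_arm(
  targets=[0.002, 0, 0, 0, 0, -0.002, 0.72, 0, 0, 0, 0, 0, 0, 0.6, 0, 0, 0, 0, 0, 0, 0.5, 0, 0, 0, 0, 0, 0, 0.4, 0, 0, 0, 0, 0, 0, 0.3],
)

```text
time_s: 3.45
tcp_pos: [0.5065, -0.2908, 0.0276]
tcp_rot: [0.967, 0.255, 0.0, 0.0]
force: [0.3, -0.2, -0.2]
gripper_width: 0.0562
```

```bash
python3 -c "
from h import *
plan(506,-290.3,27,29.5,1)"
```

```text
t 3.45 tcp [ 506.5 -290.8   27.6] head 29.54 F [ 0.3 -0.2 -0.2] w 56.2
0,-0.001,0.001,-0.0002,-0.0007,0.0006,1
```

Emit:
step_arm(
  targets=[0, 0, 0, 0, 0, -0.02, 0.3, 0, 0, 0, 0, 0, -0.045, 0.3, 0, 0, 0, 0, 0, -0.045, 0.3, 0, 0, 0, 0, 0, -0.045, 0.3, 0, 0, 0, 0, 0, 0, 0.3],
)

```text
time_s: 4.08
tcp_pos: [0.5064, -0.2907, 0.192]
tcp_rot: [0.967, 0.255, 0.001, 0.001]
force: [0.5, 0.2, -0.5]
gripper_width: 0.0563
```

```bash
cat >> h.py <<'E'
def held(P,zlo,zhi,name="held"):
    s=monitor.state();R=Ro.from_quat(s['tcp_rot']).as_matrix();Q=(P-s['tcp_pos'])@R*1000
    m=(Q[...,2]>zlo)&(Q[...,2]<zhi)&(abs(Q[...,1])<45)&(Q[...,0]>15)&(Q[...,0]<70)
    q=Q[m];print(name,"n",len(q),"zmed",np.median(q[:,2]).round(1))
    for x0 in (20,25,30,35,40,45,50,55):
        t=q[(q[:,0]>x0)&(q[:,0]<x0+5)]
        if len(t)>5:print(x0,len(t),"y",np.percentile(t[:,1],[1,99]).round(1))
    print("x max",np.percentile(q[:,0],[98,99.5]).round(1)); return Q
E
python3 - <<'E'
from h import *
P,p=wshot("w2"); held(P,-5,8)
plan(465,-29.2,190,15.2,7,.3)
E
```

```text
held n 11082 zmed 0.1
20 1418 y [-27.6  28.8]
25 1480 y [-27.3  28.8]
30 1475 y [-27.4  29. ]
35 1572 y [-27.3  28.7]
40 1658 y [-27.2  28.8]
45 1763 y [-27.1  28.5]
50 193 y [-25.2  26.8]
x max [50.  50.2]
t 4.12 tcp [ 505.2 -289.8  189.3] head 29.54 F [-0.  -0.4 -1.9] w 56.6
-0,0,0.036,0.0134,-0.0352,-0,0.3,-0,0,0.036,0.0121,-0.0357,-0,0.3,-0,0,0.036,0.0108,-0.0361,-0,0.3,-0,0,0.036,0.0095,-0.0365,-0.0001,0.3,-0,0,0.036,0.0082,-0.0368,-0.0001,0.3,-0,0,0.036,0.0069,-0.037,-0.0001,0.3,-0,0,0.036,0.0056,-0.0373,-0.0001,0.3
```

```bash
python3 - <<'E'
from h import *
plan(383,-51,190,15.2,7,.3)
E
```

```text
t 4.12 tcp [ 505.2 -289.8  189.3] head 29.54 F [-0.  -0.4 -1.9] w 56.6
-0,0,0.036,0.0016,-0.0383,-0,0.3,-0,0,0.036,0.0003,-0.0383,-0,0.3,-0,0,0.036,-0.0011,-0.0383,-0,0.3,-0,0,0.036,-0.0025,-0.0382,-0,0.3,-0,0,0.036,-0.0038,-0.0381,-0.0001,0.3,-0,0,0.036,-0.0052,-0.038,-0.0001,0.3,-0,0,0.036,-0.0066,-0.0378,-0.0001,0.3
```

Emit:
step_arm(
  targets=[0, 0, 0.036, 0.0016, -0.038, 0, 0.3, 0, 0, 0.036, 0.0003, -0.038, 0, 0.3, 0, 0, 0.036, -0.001, -0.038, 0, 0.3, 0, 0, 0.036, -0.0025, -0.038, 0, 0.3, 0, 0, 0.036, -0.004, -0.038, 0, 0.3, 0, 0, 0.036, -0.005, -0.038, 0, 0.3, 0, 0, 0.036, -0.0065, -0.038, 0, 0.3, 0, 0, 0, 0, 0, 0, 0.3],
)

```text
time_s: 5.12
tcp_pos: [0.3726, -0.0409, 0.1801]
tcp_rot: [0.992, 0.126, -0.009, -0.007]
force: [0.2, -0.1, -1.1]
gripper_width: 0.0565
```

```bash
python3 - <<'E'
from h import *
P,p=wshot("w3"); held(P,-5,8)
m=box(P,.464,-.03,.11,.0125,.019);rect(P,m,"board"); 
m=box(P,.464,-.03,.08,.06,.09);rect(P,m,"guides")
plan(464.5,-29.5,130,15.2,4,.3)
E
```

```text
held n 10710 zmed 3.0
20 1440 y [-30.   26.5]
25 1494 y [-29.9  26.3]
30 1501 y [-29.8  26.2]
35 1610 y [-29.9  26.3]
40 1661 y [-29.6  26.2]
45 1470 y [-29.7  26.1]
x max [48.6 48.9]
board n 13498 c [464.4 -29.4] size [164.  110.7] yaw 15.45 z med 15.9
guides n 2476 c [465.5 -29.3] size [119.3  79.1] yaw 15.15 z med 76.0
t 5.17 tcp [373.3 -41.9 180.4] head 14.52 F [-0.6 -0.3 -1.7] w 56.7
-0.004,0.004,-0.003,0.023,0.0029,0.0122,0.3,-0.004,0.004,-0.003,0.023,0.0029,0.0123,0.3,-0.004,0.004,-0.003,0.0229,0.0029,0.0124,0.3,-0.004,0.004,-0.003,0.0229,0.003,0.0125,0.3
```

View pics/w3.png

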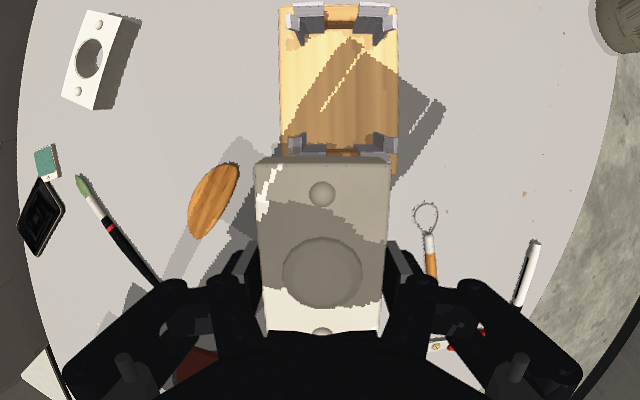

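The base is held between the fingers (boss at about (322,270), end edge at row 160) and the cradle is beyond it (board in columns 280–398). I'll move over the cradle and let the arm settle.

Emit:
step_arm(
  targets=[-0.004, 0.004, -0.003, 0.023, 0.003, 0.012, 0.3, -0.004, 0.004, -0.003, 0.023, 0.003, 0.012, 0.3, -0.004, 0.004, -0.003, 0.023, 0.003, 0.012, 0.3, -0.004, 0.004, -0.003, 0.023, 0.003, 0.012, 0.3, 0, 0, 0, 0, 0, 0, 0.3, 0, 0, 0, 0, 0, 0, 0.3],
)

```text
time_s: 5.92
tcp_pos: [0.4676, -0.0345, 0.1269]
tcp_rot: [0.991, 0.132, -0.002, 0.001]
force: [-0.6, -0.4, -1.3]
gripper_width: 0.0563
```

```bash
sed -i 's/^def wshot(name):/S0={}\ndef wshot(name):\n    S0.update(monitor.state())/; s/s=monitor.state();R=Ro.from_quat(s\[.tcp_rot.\]).as_matrix();Q/s=S0;R=Ro.from_quat(s["tcp_rot"]).as_matrix();Q/' h.py
python3 - <<'E'
from h import *
P,p=wshot("w4"); held(P,-5,8)
plan(465.2,-29.7,118,15.2,2,.3)
E
```

```text
held n 10863 zmed 2.7
20 1437 y [-28.9  27.6]
25 1500 y [-28.8  27.4]
30 1481 y [-28.7  27.4]
35 1604 y [-28.7  27.4]
40 1649 y [-28.6  27.4]
45 1644 y [-28.6  27.1]
x max [49.1 49.4]
t 5.97 tcp [467.6 -34.5 127. ] head 15.11 F [-1.2  0.4 -2. ] w 56.5
0.001,0.002,-0.001,-0.0005,-0.0026,0.0045,0.3,0.001,0.002,-0.001,-0.0005,-0.0026,0.0045,0.3
```

Emit:
step_arm(
  targets=[0.001, 0.002, -0.001, -0.001, -0.005, 0.004, 0.3, 0, 0, 0, 0, 0, 0, 0.3],
)

```text
time_s: 6.22
tcp_pos: [0.4645, -0.0301, 0.1233]
tcp_rot: [0.991, 0.132, -0.001, 0.0]
force: [0.5, -0.8, -2.3]
gripper_width: 0.0565
```

```bash
python3 - <<'E'
from h import *
plan(465.2,-29.7,110,15.2,2,.3)
E
```

```text
t 6.22 tcp [464.5 -30.1 123.3] head 15.13 F [ 0.5 -0.8 -2.3] w 56.5
0,0.001,-0.001,0.0004,-0.0001,0.0067,0.3,0,0.001,-0.001,0.0004,-0.0001,0.0067,0.3
```

Emit:
step_arm(
  targets=[0, 0.001, -0.001, 0.0007, 0, 0.009, 0.3, 0, 0, 0, 0, 0, 0.006, 0.3, 0, 0, 0, 0, 0, 0, 0.3],
)

```text
time_s: 6.6
tcp_pos: [0.4651, -0.0299, 0.1077]
tcp_rot: [0.991, 0.132, 0.0, 0.001]
force: [-1.5, -0.7, -2.3]
gripper_width: 0.0564
```

```bash
python3 - <<'E'
from h import *
plan(465.2,-29.7,97,15.2,2,.3)
E
```

```text
t 6.6 tcp [465.1 -29.9 107.7] head 15.21 F [-1.5 -0.7 -2.3] w 56.4
0.001,-0,0,0.0001,-0.0001,0.0053,0.3,0.001,-0,0,0.0001,-0.0001,0.0053,0.3
```

Emit:
step_arm(
  targets=[0.001, 0, 0, 0, 0, 0.006, 0.3, 0, 0, 0, 0, 0, 0.006, 0.3, 0, 0, 0, 0, 0, 0, 0.3],
)

```text
time_s: 6.98
tcp_pos: [0.465, -0.0299, 0.0947]
tcp_rot: [0.991, 0.132, 0.0, -0.0]
force: [0.9, 0.5, -1.1]
gripper_width: 0.0568
```

```bash
python3 - <<'E'
from h import *
plan(465.2,-29.7,87,15.2,2,.3)
E
```

```text
t 6.97 tcp [465.  -29.9  94.7] head 15.21 F [ 0.9  0.5 -1.1] w 56.8
-0,-0,0,0.0001,-0.0001,0.0038,0.3,-0,-0,0,0.0001,-0.0001,0.0038,0.3
```

Emit:
step_arm(
  targets=[0, 0, 0, 0, 0, 0.009, 0.3, 0, 0, 0, 0, 0, 0.009, 0.3, 0, 0, 0, 0, 0, 0.009, 0.3, 0, 0, 0, 0, 0, 0.009, 0.3, 0, 0, 0, 0, 0, 0.006, 0.3, 0, 0, 0, 0, 0, 0, 0.3],
)

```text
time_s: 7.72
tcp_pos: [0.4647, -0.0298, 0.0492]
tcp_rot: [0.991, 0.132, -0.0, -0.0]
force: [0.5, 0.5, -1.6]
gripper_width: 0.0564
```

```bash
python3 - <<'E'
from h import *
plan(465.2,-29.7,42.6,15.2,1,.3)
E
```

```text
t 7.72 tcp [464.7 -29.8  49.2] head 15.21 F [ 0.5  0.5 -1.6] w 56.4
-0.001,0.001,0,0.0005,0.0001,0.0066,0.3
```

Free so far. Now I'll ease it down to contact.

Emit:
step_arm(
  targets=[0, 0, 0, 0, 0, 0.003, 0.3, 0, 0, 0, 0, 0, 0.002, 0.3, 0, 0, 0, 0, 0, 0.001, 0.3, 0, 0, 0, 0, 0, 0, 0.3],
)

```text
time_s: 8.22
tcp_pos: [0.4655, -0.03, 0.0436]
tcp_rot: [0.991, 0.132, 0.0, 0.0]
force: [-0.7, -0.4, -1.8]
gripper_width: 0.0564
```

```bash
python3 - <<'E'
from h import *
plan(465.2,-29.7,42.6,15.2,1,.3)
E
```

```text
t 8.22 tcp [465.5 -30.   43.6] head 15.21 F [-0.7 -0.4 -1.8] w 56.4
0,-0.001,0,-0.0002,-0.0003,0.001,0.3
```

Emit:
step_arm(
  targets=[0, 0, 0, 0, 0, 0.001, 0.3, 0, 0, 0, 0, 0, 0.0008, 0.3, 0, 0, 0, 0, 0, 0.0005, 0.3],
)

```text
time_s: 8.6
tcp_pos: [0.4657, -0.03, 0.0426]
tcp_rot: [0.991, 0.132, 0.0, 0.0]
force: [-2.8, 1.2, 4.4]
gripper_width: 0.0568
```

Contact is at z = 42.6, exactly as expected. I'll release and rise to a height from which the body can be reached.

Emit:
step_arm(
  targets=[0, 0, 0, 0, 0, 0, 0.72, 0, 0, 0, 0, 0, 0, 0.85, 0, 0, 0, 0, 0, 0, 1, 0, 0, 0, 0, 0, 0, 1, 0, 0, 0, 0, 0, -0.03, 1, 0, 0, 0, 0, 0, -0.055, 1, 0, 0, 0, 0, 0, -0.055, 1, 0, 0, 0, 0, 0, -0.055, 1, 0, 0, 0, 0, 0, 0, 1, 0, 0, 0, 0, 0, 0, 1],
)

```text
time_s: 9.85
tcp_pos: [0.4649, -0.0299, 0.2424]
tcp_rot: [0.991, 0.132, -0.0, -0.0]
force: [-0.5, 0.4, -0.5]
gripper_width: 0.0856
```

```bash
python3 - <<'E'
from h import *
P,p=wshot("w5")
rect(P,box(P,.465,-.03,.05,.034,.043),"base in cradle"); 
m=box(P,.465,-.03,.02,.044,.053);print("boss",(P[m].mean(0)*1000).round(1))
m=box(P,.464,-.03,.11,.0125,.019);rect(P,m,"board"); 
plan(451,235.5,250,-9.5,7)
E
```

```text
base in cradle n 3842 c [463.5 -31.4] size [104.4  68.1] yaw 13.27 z med 39.8
boss [465.6 -29.2  46.8]
board n 4991 c [464.7 -29.3] size [162.7 110.8] yaw 15.4 z med 15.8
t 9.9 tcp [465.1 -29.9 242.6] head 15.2 F [0.7 0.3 0.2] w 85.4
-0,0,0.062,0.008,-0.0371,-0.0011,1,-0,0,0.062,0.0057,-0.0375,-0.0011,1,-0,0,0.062,0.0034,-0.0378,-0.0011,1,-0,0,0.062,0.001,-0.038,-0.0011,1,-0,0,0.062,-0.0013,-0.038,-0.0011,1,-0,0,0.062,-0.0036,-0.0378,-0.0011,1,-0,0,0.062,-0.006,-0.0375,-0.0011,1
```

Emit:
step_arm(
  targets=[0, 0, 0.062, 0.008, -0.037, -0.001, 1, 0, 0, 0.062, 0.0055, -0.0375, -0.001, 1, 0, 0, 0.062, 0.0035, -0.038, -0.001, 1, 0, 0, 0.062, 0.001, -0.038, -0.001, 1, 0, 0, 0.062, -0.0015, -0.038, -0.001, 1, 0, 0, 0.062, -0.0035, -0.038, -0.001, 1, 0, 0, 0.062, -0.006, -0.0375, -0.001, 1, 0, 0, 0, 0, 0, 0, 1, 0, 0, 0, 0, 0, 0, 1],
)

```text
time_s: 11.02
tcp_pos: [0.4447, 0.2416, 0.2317]
tcp_rot: [0.996, -0.092, -0.014, 0.004]
force: [-0.4, -0.1, -0.4]
gripper_width: 0.0854
```

```bash
python3 - <<'E'
from h import *
P,p=wshot("w6")
rect(P,box(P,.45,.235,.075,.031,.0395),"body"); 
plan(451,235.5,250,-9.5,1)
E
```

```text
body n 3880 c [451.7 236.3] size [100.8  58.3] yaw -9.62 z med 36.9
t 11.07 tcp [444.8 241.5 231.7] head -10.64 F [ 0.1  1.1 -0.6] w 85.2
0.01,0.027,-0.02,0.0067,0.0049,-0.0184,1
```

```bash
python3 - <<'E'
from h import *
plan(451.7,236.3,70,-9.6,4)
E
```

```text
t 11.07 tcp [444.8 241.5 231.7] head -10.64 F [ 0.1  1.1 -0.6] w 85.2
0.002,0.007,-0.004,0.003,0.0005,0.0404,1,0.002,0.007,-0.004,0.0028,0.0006,0.0404,1,0.002,0.007,-0.004,0.0025,0.0008,0.0404,1,0.002,0.007,-0.004,0.0022,0.0009,0.0404,1
```

Emit:
step_arm(
  targets=[0.002, 0.007, -0.004, 0.003, 0.0005, 0.04, 1, 0.002, 0.007, -0.004, 0.003, 0.0006, 0.04, 1, 0.002, 0.007, -0.004, 0.0025, 0.0008, 0.04, 1, 0.002, 0.007, -0.004, 0.002, 0.0009, 0.04, 1, 0, 0, 0, 0, 0, 0, 1, 0, 0, 0, 0, 0, 0, 1],
)

```text
time_s: 11.82
tcp_pos: [0.4543, 0.23, 0.0686]
tcp_rot: [0.996, -0.088, 0.002, 0.001]
force: [0.9, 0.4, 0.5]
gripper_width: 0.0854
```

```bash
python3 - <<'E'
from h import *
plan(451.7,236.3,50,-9.6,2)
E
```

```text
t 11.82 tcp [454.3 230.   68.6] head -10.05 F [0.9 0.4 0.5] w 85.4
0.001,-0.002,-0.004,-0.0019,-0.0029,0.0093,1,0.001,-0.002,-0.004,-0.0018,-0.0029,0.0093,1
```

Emit:
step_arm(
  targets=[0.001, -0.002, -0.004, -0.002, -0.003, 0.009, 1, 0.001, -0.002, -0.004, -0.002, -0.003, 0.009, 1, 0, 0, 0, 0, 0, 0.009, 1, 0, 0, 0, 0, 0, 0, 1],
)

```text
time_s: 12.32
tcp_pos: [0.4542, 0.238, 0.0439]
tcp_rot: [0.997, -0.083, 0.003, -0.002]
force: [0.6, -0.1, -0.4]
gripper_width: 0.0854
```

```bash
python3 - <<'E'
from h import *
plan(451.7,236.3,30,-9.6,2)
E
```

```text
t 12.32 tcp [454.2 238.   43.9] head -9.55 F [ 0.6 -0.1 -0.4] w 85.4
-0.002,-0.003,0,-0.0011,0.0011,0.0069,1,-0.002,-0.003,0,-0.0011,0.0011,0.007,1
```

Emit:
step_arm(
  targets=[-0.002, -0.003, 0, -0.001, 0.001, 0.007, 1, -0.002, -0.003, 0, -0.001, 0.001, 0.007, 1, 0, 0, 0, 0, 0, 0, 1],
)

```text
time_s: 12.7
tcp_pos: [0.4517, 0.2364, 0.029]
tcp_rot: [0.997, -0.083, -0.001, 0.0]
force: [-0.9, 0.3, -0.2]
gripper_width: 0.0855
```

```bash
python3 - <<'E'
from h import *
plan(451.7,236.3,30,-9.6,1)
E
```

```text
t 12.7 tcp [451.7 236.4  29. ] head -9.54 F [-0.9  0.3 -0.2] w 85.5
0.001,0.001,0.001,-0,0.0001,-0.001,1
```

Positioned on the body. I'll close and check the width before lifting.

Emit:
step_arm(
  targets=[0, 0, 0, 0, 0, 0, 0.72, 0, 0, 0, 0, 0, 0, 0.6, 0, 0, 0, 0, 0, 0, 0.45, 0, 0, 0, 0, 0, 0, 0.3, 0, 0, 0, 0, 0, 0, 0.3],
)

```text
time_s: 13.32
tcp_pos: [0.4519, 0.2364, 0.0293]
tcp_rot: [0.997, -0.083, -0.0, 0.0]
force: [0.3, -0.7, -2.0]
gripper_width: 0.057
```

```bash
python3 - <<'E'
from h import *
plan(451.7,236.3,30,-9.6,1)
E
```

```text
t 13.32 tcp [451.9 236.4  29.3] head -9.55 F [ 0.3 -0.7 -2. ] w 57.0
0.001,0.001,0.001,-0.0002,0.0001,-0.0007,1
```

Emit:
step_arm(
  targets=[0, 0, 0, 0, 0, -0.02, 0.3, 0, 0, 0, 0, 0, -0.045, 0.3, 0, 0, 0, 0, 0, -0.045, 0.3, 0, 0, 0, 0, 0, -0.045, 0.3, 0, 0, 0, 0, 0, 0, 0.3, 0, 0, 0, 0, 0, 0, 0.3],
)

```text
time_s: 14.08
tcp_pos: [0.45, 0.2357, 0.1862]
tcp_rot: [0.997, -0.083, -0.003, 0.001]
force: [-0.4, 0.7, -2.4]
gripper_width: 0.0572
```

```bash
python3 - <<'E'
from h import *
P,p=wshot("w7"); held(P,-13,-2)
plan(465.2,-29.7,160,15.2,7,.3)
E
```

```text
held n 12119 zmed -7.6
20 1513 y [-29.   27.8]
25 1752 y [-29.   27.8]
30 1747 y [-28.9  28. ]
35 1870 y [-28.8  27.8]
40 1985 y [-28.8  27.9]
45 2033 y [-28.8  27.9]
50 355 y [-28.8  27.8]
x max [50.1 50.4]
t 14.12 tcp [450.3 235.8 186.3] head -9.56 F [ 0.4  0.3 -1.1] w 57.2
0,0.001,-0.062,0.0084,0.037,0.0038,0.3,0,0.001,-0.062,0.0061,0.0375,0.0038,0.3,0,0.001,-0.062,0.0038,0.0378,0.0038,0.3,0,0.001,-0.062,0.0014,0.038,0.0038,0.3,0,0.001,-0.062,-0.0009,0.038,0.0038,0.3,0,0.001,-0.062,-0.0032,0.0378,0.0038,0.3,0,0.001,-0.062,-0.0056,0.0376,0.0038,0.3
```

Emit:
step_arm(
  targets=[0, 0.001, -0.062, 0.0085, 0.037, 0.004, 0.3, 0, 0.001, -0.062, 0.006, 0.0375, 0.004, 0.3, 0, 0.001, -0.062, 0.004, 0.038, 0.004, 0.3, 0, 0.001, -0.062, 0.0015, 0.038, 0.004, 0.3, 0, 0.001, -0.062, -0.001, 0.038, 0.004, 0.3, 0, 0.001, -0.062, -0.003, 0.038, 0.004, 0.3, 0, 0.001, -0.062, -0.0055, 0.0375, 0.004, 0.3, 0, 0, 0, 0, 0, 0, 0.3, 0, 0, 0, 0, 0, 0, 0.3],
)

```text
time_s: 15.25
tcp_pos: [0.4582, -0.0367, 0.1422]
tcp_rot: [0.99, 0.141, -0.012, -0.002]
force: [0.2, -0.5, -2.0]
gripper_width: 0.0566
```

```bash
python3 - <<'E'
from h import *
plan(464.4,-29.9,120,15.2,3,.3)
E
```

```text
t 15.25 tcp [458.2 -36.7 142.2] head 16.19 F [ 0.2 -0.5 -2. ] w 56.6
-0.002,0.008,0.006,0.0028,-0.0015,0.0074,0.3,-0.002,0.008,0.006,0.0027,-0.0016,0.0074,0.3,-0.002,0.008,0.006,0.0026,-0.0016,0.0074,0.3
```

Emit:
step_arm(
  targets=[-0.002, 0.008, 0.006, 0.0028, -0.0015, 0.007, 0.3, -0.002, 0.008, 0.006, 0.0028, -0.0015, 0.007, 0.3, -0.002, 0.008, 0.006, 0.0026, -0.0016, 0.007, 0.3, 0, 0, 0, 0, 0, 0, 0.3],
)

```text
time_s: 15.75
tcp_pos: [0.4639, -0.0266, 0.1183]
tcp_rot: [0.991, 0.133, 0.0, -0.001]
force: [0.7, -0.3, -1.4]
gripper_width: 0.057
```

```bash
python3 - <<'E'
from h import *
plan(464.4,-29.9,112,15.2,1,.3)
E
```

```text
t 15.75 tcp [463.9 -26.6 118.3] head 15.25 F [ 0.7 -0.3 -1.4] w 57.0
-0.002,-0,0.001,-0.0004,0.0033,0.0063,0.3
```

Emit:
step_arm(
  targets=[-0.002, 0, 0.001, -0.0004, 0.0033, 0.003, 0.3, 0, 0, 0, 0, 0, 0, 0.3],
)

```text
time_s: 16.0
tcp_pos: [0.4647, -0.03, 0.1154]
tcp_rot: [0.991, 0.133, 0.0, -0.0]
force: [-0.4, -0.1, -1.3]
gripper_width: 0.0571
```

```bash
python3 - <<'E'
from h import *
P,p=wshot("w8"); held(P,-13,-2)
plan(464.4,-29.9,112,15.2,1,.3)
E
```

```text
held n 12135 zmed -7.6
20 1440 y [-29.   27.7]
25 1760 y [-29.2  27.8]
30 1748 y [-28.9  27.9]
35 1867 y [-28.9  27.8]
40 1991 y [-28.9  27.7]
45 1975 y [-28.8  27.8]
50 515 y [-28.8  27.8]
x max [50.4 50.6]
t 16.05 tcp [464.8 -29.9 115.6] head 15.23 F [-0.7 -0.2 -1.2] w 56.7
0,-0.001,0.001,-0.0004,-0.0002,0.0036,0.3
```

Emit:
step_arm(
  targets=[0, -0.001, 0.001, -0.0004, -0.0002, 0.005, 0.3, 0, 0, 0, 0, 0, 0.005, 0.3, 0, 0, 0, 0, 0, 0.005, 0.3, 0, 0, 0, 0, 0, 0.004, 0.3, 0, 0, 0, 0, 0, 0, 0.3],
)

```text
time_s: 16.68
tcp_pos: [0.4644, -0.0301, 0.0953]
tcp_rot: [0.991, 0.132, 0.0, 0.0]
force: [0.2, 0.4, -1.9]
gripper_width: 0.0571
```

```bash
python3 - <<'E'
from h import *
plan(464.4,-29.9,70,15.2,1,.3)
E
```

```text
t 16.68 tcp [464.4 -30.1  95.3] head 15.14 F [ 0.2  0.4 -1.9] w 57.1
0,-0,-0.001,0.0001,-0.0002,0.0253,0.3
```

Inside the guides with no contact. I'll go down to 70.

Emit:
step_arm(
  targets=[0, 0, 0, 0, 0, 0.006, 0.3, 0, 0, 0, 0, 0, 0.006, 0.3, 0, 0, 0, 0, 0, 0.005, 0.3, 0, 0, 0, 0, 0, 0.004, 0.3, 0, 0, 0, 0, 0, 0, 0.3],
)

```text
time_s: 17.3
tcp_pos: [0.4644, -0.0301, 0.0727]
tcp_rot: [0.991, 0.132, 0.0, 0.0]
force: [0.7, 0.2, -1.9]
gripper_width: 0.0567
```

```bash
python3 - <<'E'
from h import *
plan(464.4,-29.9,68.3,15.2,1,.3)
E
```

```text
t 17.3 tcp [464.4 -30.1  72.7] head 15.14 F [ 0.7  0.2 -1.9] w 56.7
0,-0,-0.001,0.0001,-0.0002,0.0044,0.3
```

Emit:
step_arm(
  targets=[0, 0, 0, 0, 0, 0.002, 0.3, 0, 0, 0, 0, 0, 0.001, 0.3, 0, 0, 0, 0, 0, 0.001, 0.3, 0, 0, 0, 0, 0, 0, 0.3],
)

```text
time_s: 17.8
tcp_pos: [0.4648, -0.0302, 0.0689]
tcp_rot: [0.991, 0.132, 0.0, 0.0]
force: [0.9, 0.5, -2.6]
gripper_width: 0.057
```

Emit:
step_arm(
  targets=[0, 0, 0, 0, 0, 0.0008, 0.3, 0, 0, 0, 0, 0, 0.0008, 0.3],
)

```text
time_s: 18.05
tcp_pos: [0.465, -0.0302, 0.0683]
tcp_rot: [0.991, 0.132, 0.0, 0.0]
force: [-6.6, 1.4, 13.3]
gripper_width: 0.0569
```

Contact is at the expected 68.3, so the body is seated on the base. I'll release, rise and look.

Emit:
step_arm(
  targets=[0, 0, 0, 0, 0, -0.0004, 0.72, 0, 0, 0, 0, 0, 0, 0.85, 0, 0, 0, 0, 0, 0, 1, 0, 0, 0, 0, 0, 0, 1, 0, 0, 0, 0, 0, -0.02, 1, 0, 0, 0, 0, 0, -0.05, 1, 0, 0, 0, 0, 0, -0.055, 1, 0, 0, 0, 0, 0, -0.055, 1, 0, 0, 0, 0, 0, 0, 1, 0, 0, 0, 0, 0, 0, 1],
)

```text
time_s: 19.3
tcp_pos: [0.4641, -0.03, 0.2529]
tcp_rot: [0.991, 0.132, -0.0, -0.0]
force: [-0.2, 0.8, -0.1]
gripper_width: 0.0853
```

```bash
python3 - <<'E'
from h import *
P,p=wshot("w9")
m=box(P,.465,-.03,.06,.072,.0785); R=np.radians(15.2)
X=(P-np.array([.4645,-.0296,0]))@np.array([[np.cos(R),-np.sin(R),0],[np.sin(R),np.cos(R),0],[0,0,1]])*1000
for nm,k in (("x+",(X[...,0]>20)&(X[...,0]<35)),("x-",(X[...,0]<-20)&(X[...,0]>-35)),("y+",(X[...,1]>22)&(X[...,1]<27)&(abs(X[...,0])<30)),("y-",(X[...,1]<-22)&(X[...,1]>-27)&(abs(X[...,0])<30))):
    k=k&(X[...,2]>60)&(X[...,2]<90)&(abs(X[...,1])<27);print(nm,k.sum(),np.median(X[k][:,2]).round(2))
kn=(X[...,2]>79)&(X[...,2]<84)&(abs(X[...,1])<8)&(abs(abs(X[...,0])-37)<9)
for s in(1,-1):
    k=kn&(X[...,0]*s>0);print("knob",k.sum(),X[k].mean(0).round(1))
plan(660,-43,250,31.8,5)
E
```

```text
x+ 821 75.88
x- 791 75.85
y+ 300 75.84
y- 300 75.91
knob 59 [38.4  0.1 80.3]
knob 44 [-35.4  -0.1  80.3]
t 19.35 tcp [464.3 -30.1 253.1] head 15.13 F [ 1.  -0.1 -0.3] w 85.1
-0,0,-0.058,0.0371,0.0127,0.0006,1,-0,0,-0.058,0.0363,0.0148,0.0006,1,-0,0,-0.058,0.0354,0.0169,0.0006,1,-0,0,-0.058,0.0343,0.019,0.0006,1,-0,0,-0.058,0.0332,0.0209,0.0006,1
```

Emit:
step_arm(
  targets=[0, 0, -0.058, 0.037, 0.0125, 0, 1, 0, 0, -0.058, 0.0365, 0.015, 0, 1, 0, 0, -0.058, 0.0355, 0.017, 0, 1, 0, 0, -0.058, 0.0345, 0.019, 0, 1, 0, 0, -0.058, 0.033, 0.021, 0, 1, 0, 0, 0, 0, 0, 0, 1, 0, 0, 0, 0, 0, 0, 1],
)

```text
time_s: 20.23
tcp_pos: [0.6593, -0.0417, 0.2347]
tcp_rot: [0.961, 0.278, -0.011, -0.005]
force: [-0.5, 1.0, 0.6]
gripper_width: 0.0857
```

```bash
python3 - <<'E'
from h import *
P,p=wshot("w10")
rect(P,box(P,.66,-.043,.075,.0165,.026),"ring"); 
plan(660,-43,70,31.9,4)
cv2.imwrite("pics/w10c.png",cv2.resize(p[80:280,200:440,::-1],None,fx=2.5,fy=2.5))
E
```

```text
ring n 3870 c [660.1 -43.4] size [100.3  57.6] yaw 32.23 z med 20.7
t 20.27 tcp [659.  -41.7 234.7] head 32.24 F [-1.2  0.2 -0.3] w 85.6
-0.004,0.005,0.001,0.0008,0.0011,0.0412,1,-0.004,0.005,0.001,0.0006,0.0009,0.0412,1,-0.004,0.005,0.001,0.0004,0.0007,0.0412,1,-0.004,0.005,0.001,0.0002,0.0006,0.0412,1
```

View pics/w10c.png

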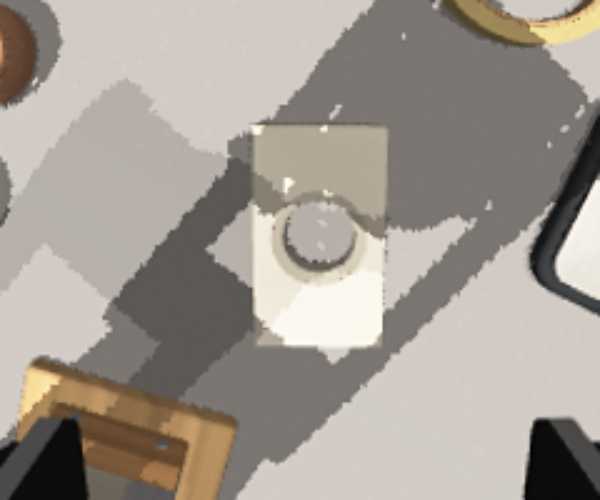

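The ring has its plain top up with a flared hole (crop centre about (320,235)). I'll descend.

Emit:
step_arm(
  targets=[-0.004, 0.005, 0.001, 0.0008, 0.001, 0.041, 1, -0.004, 0.005, 0.001, 0.0006, 0.001, 0.041, 1, -0.004, 0.005, 0.001, 0.0004, 0.0007, 0.041, 1, -0.004, 0.005, 0.001, 0.0002, 0.0006, 0.041, 1, 0, 0, 0, 0, 0, 0, 1, 0, 0, 0, 0, 0, 0, 1],
)

```text
time_s: 21.02
tcp_pos: [0.6573, -0.0428, 0.0718]
tcp_rot: [0.962, 0.274, 0.003, 0.001]
force: [0.6, -0.8, 0.7]
gripper_width: 0.0855
```

```bash
python3 - <<'E'
from h import *
plan(660.1,-43.4,40,32,2)
E
```

```text
t 21.02 tcp [657.3 -42.8  71.8] head 31.86 F [ 0.6 -0.8  0.7] w 85.5
0.002,-0.003,-0.001,0.0009,0.001,0.0159,1,0.002,-0.003,-0.001,0.001,0.001,0.0159,1
```

Emit:
step_arm(
  targets=[0.002, -0.003, -0.001, 0.001, 0.001, 0.016, 1, 0.002, -0.003, -0.001, 0.001, 0.001, 0.016, 1, 0, 0, 0, 0, 0, 0.005, 1, 0, 0, 0, 0, 0, 0, 1],
)

```text
time_s: 21.52
tcp_pos: [0.6633, -0.0439, 0.0371]
tcp_rot: [0.961, 0.275, 0.003, 0.001]
force: [0.9, 0.2, 0.2]
gripper_width: 0.0852
```

```bash
python3 - <<'E'
from h import *
plan(660.1,-43.4,25,32,1)
E
```

```text
t 21.52 tcp [663.3 -43.9  37.1] head 31.98 F [0.9 0.2 0.2] w 85.2
0.004,-0.004,-0,-0.0025,-0.0021,0.0121,1
```

Emit:
step_arm(
  targets=[0.004, -0.004, 0, -0.0025, -0.002, 0.006, 1, 0, 0, 0, 0, 0, 0.005, 1, 0, 0, 0, 0, 0, 0, 1],
)

```text
time_s: 21.9
tcp_pos: [0.6601, -0.0435, 0.0257]
tcp_rot: [0.961, 0.276, 0.0, -0.0]
force: [0.4, 0.8, -0.4]
gripper_width: 0.0856
```

```bash
python3 - <<'E'
from h import *
plan(660.1,-43.4,25,32,1)
E
```

```text
t 21.9 tcp [660.1 -43.5  25.7] head 31.98 F [ 0.4  0.8 -0.4] w 85.6
-0,-0,-0,0.0001,-0.0001,0.0007,1
```

Emit:
step_arm(
  targets=[0, 0, 0, 0, 0, 0, 0.72, 0, 0, 0, 0, 0, 0, 0.6, 0, 0, 0, 0, 0, 0, 0.45, 0, 0, 0, 0, 0, 0, 0.3, 0, 0, 0, 0, 0, 0, 0.3],
)

```text
time_s: 22.52
tcp_pos: [0.6607, -0.0436, 0.0268]
tcp_rot: [0.961, 0.276, 0.001, 0.0]
force: [0.3, -0.4, -1.0]
gripper_width: 0.0563
```

```bash
python3 - <<'E'
from h import *
plan(660.1,-43.4,25,32,1)
E
```

```text
t 22.52 tcp [660.7 -43.6  26.8] head 31.98 F [ 0.3 -0.4 -1. ] w 56.3
0.001,-0.001,-0,-0.0004,-0.0005,0.0018,1
```

Emit:
step_arm(
  targets=[0, 0, 0, 0, 0, -0.02, 0.3, 0, 0, 0, 0, 0, -0.045, 0.3, 0, 0, 0, 0, 0, -0.045, 0.3, 0, 0, 0, 0, 0, -0.045, 0.3, 0, 0, 0, 0, 0, 0, 0.3, 0, 0, 0, 0, 0, 0, 0.3],
)

```text
time_s: 23.28
tcp_pos: [0.6605, -0.0437, 0.1921]
tcp_rot: [0.961, 0.276, 0.002, 0.001]
force: [-0.1, 0.3, -1.5]
gripper_width: 0.0561
```

```bash
python3 - <<'E'
from h import *
P,p=wshot("w11"); held(P,0,13)
plan(465,-29.9,160,15.2,5,.3)
E
```

```text
held n 10492 zmed 5.6
20 1376 y [-29.1  27.8]
25 1466 y [-29.1  27.9]
30 1493 y [-28.9  27.7]
35 1534 y [-28.9  27.8]
40 1590 y [-29.   27.8]
45 1837 y [-28.9  27.6]
50 68 y [-29.2  28.1]
x max [49.8 50. ]
t 23.32 tcp [661.  -43.7 192.6] head 31.99 F [ 0.8 -0.5 -0.6] w 56.4
0,-0.001,0.059,-0.0318,-0.0231,0.0063,0.3,0,-0.001,0.059,-0.0331,-0.0212,0.0064,0.3,0,-0.001,0.059,-0.0343,-0.0192,0.0064,0.3,0,-0.001,0.059,-0.0353,-0.0172,0.0064,0.3,0,-0.001,0.059,-0.0363,-0.0151,0.0065,0.3
```

Emit:
step_arm(
  targets=[0, -0.001, 0.059, -0.032, -0.023, 0.0065, 0.3, 0, -0.001, 0.059, -0.033, -0.021, 0.0065, 0.3, 0, -0.001, 0.059, -0.0345, -0.019, 0.0065, 0.3, 0, -0.001, 0.059, -0.0355, -0.017, 0.0065, 0.3, 0, -0.001, 0.059, -0.0365, -0.015, 0.0065, 0.3, 0, 0, 0, 0, 0, 0, 0.3, 0, 0, 0, 0, 0, 0, 0.3],
)

```text
time_s: 24.2
tcp_pos: [0.4532, -0.0285, 0.1492]
tcp_rot: [0.992, 0.127, -0.008, -0.002]
force: [1.4, 0.1, -0.8]
gripper_width: 0.0561
```

```bash
python3 - <<'E'
from h import *
plan(465,-29.9,130,15.2,3,.3)
E
```

```text
t 24.2 tcp [453.2 -28.5 149.2] head 14.55 F [ 1.4  0.1 -0.8] w 56.1
-0.002,0.005,-0.004,0.0038,0.0015,0.0063,0.3,-0.002,0.005,-0.004,0.0038,0.0015,0.0064,0.3,-0.002,0.005,-0.004,0.0037,0.0015,0.0064,0.3
```

Emit:
step_arm(
  targets=[-0.002, 0.005, -0.004, 0.0038, 0.0015, 0.006, 0.3, -0.002, 0.005, -0.004, 0.0038, 0.0015, 0.006, 0.3, -0.002, 0.005, -0.004, 0.0037, 0.0015, 0.006, 0.3, 0, 0, 0, 0, 0, 0, 0.3],
)

```text
time_s: 24.7
tcp_pos: [0.4682, -0.0305, 0.1297]
tcp_rot: [0.991, 0.133, 0.001, 0.001]
force: [0.1, -0.4, -0.9]
gripper_width: 0.0562
```

```bash
python3 - <<'E'
from h import *
plan(465,-29.9,120,15.2,1,.3)
E
```

```text
t 24.7 tcp [468.2 -30.5 129.7] head 15.33 F [ 0.1 -0.4 -0.9] w 56.2
0.001,-0.001,0.002,-0.003,-0.0014,0.0097,0.3
```

Emit:
step_arm(
  targets=[0.001, -0.001, 0.002, -0.003, -0.0014, 0.006, 0.3, 0, 0, 0, 0, 0, 0.004, 0.3, 0, 0, 0, 0, 0, 0, 0.3],
)

```text
time_s: 25.08
tcp_pos: [0.4646, -0.0298, 0.1188]
tcp_rot: [0.991, 0.132, -0.0, -0.0]
force: [0.3, -0.1, -1.3]
gripper_width: 0.0561
```

```bash
python3 - <<'E'
from h import *
P,p=wshot("w12"); held(P,0,13)
plan(465,-29.9,112,15.2,1,.3)
E
```

```text
held n 10466 zmed 5.5
20 1404 y [-29.1  27.8]
25 1451 y [-29.   27.9]
30 1510 y [-28.9  28. ]
35 1556 y [-29.   27.7]
40 1579 y [-29.1  27.9]
45 1836 y [-29.   27.9]
50 6 y [-12.3  25.6]
x max [49.6 49.8]
t 25.12 tcp [464.7 -29.8 119. ] head 15.21 F [-0.  -0.2 -1.3] w 56.2
0,-0,0,0.0002,0.0001,0.007,0.3
```

Emit:
step_arm(
  targets=[0, 0, 0, 0.0003, 0, 0.005, 0.3, 0, 0, 0, 0, 0, 0.004, 0.3, 0, 0, 0, 0, 0, 0.003, 0.3, 0, 0, 0, 0, 0, 0, 0.3],
)

```text
time_s: 25.62
tcp_pos: [0.4652, -0.0298, 0.1065]
tcp_rot: [0.991, 0.132, 0.0, 0.0]
force: [0.4, -0.1, -1.5]
gripper_width: 0.0559
```

```bash
python3 - <<'E'
from h import *
plan(465,-29.9,101.8,15.2,1,.3)
E
```

```text
t 25.62 tcp [465.2 -29.8 106.5] head 15.21 F [ 0.4 -0.1 -1.5] w 55.9
0,-0.001,0,-0.0002,0,0.0047,0.3
```

Emit:
step_arm(
  targets=[0, 0, 0, 0, 0, 0.002, 0.3, 0, 0, 0, 0, 0, 0.0012, 0.3, 0, 0, 0, 0, 0, 0.0008, 0.3],
)

```text
time_s: 26.0
tcp_pos: [0.4655, -0.0299, 0.1024]
tcp_rot: [0.991, 0.132, 0.001, 0.0]
force: [-0.1, 0.5, -0.4]
gripper_width: 0.0566
```

Emit:
step_arm(
  targets=[0, 0, 0, 0, 0, 0.0008, 0.3, 0, 0, 0, 0, 0, 0.0006, 0.3],
)

```text
time_s: 26.25
tcp_pos: [0.4655, -0.0298, 0.1014]
tcp_rot: [0.991, 0.132, 0.001, 0.0]
force: [-2.6, 0.1, 5.7]
gripper_width: 0.0567
```

Contact is at 101.4, where I expected 101.8, so it is seated. I'll release, rise and check.

Emit:
step_arm(
  targets=[0, 0, 0, 0, 0, 0, 0.72, 0, 0, 0, 0, 0, 0, 0.85, 0, 0, 0, 0, 0, 0, 1, 0, 0, 0, 0, 0, 0, 1, 0, 0, 0, 0, 0, -0.02, 1, 0, 0, 0, 0, 0, -0.05, 1, 0, 0, 0, 0, 0, -0.05, 1, 0, 0, 0, 0, 0, -0.04, 1, 0, 0, 0, 0, 0, 0, 1, 0, 0, 0, 0, 0, 0, 1],
)

```text
time_s: 27.5
tcp_pos: [0.4644, -0.0297, 0.2648]
tcp_rot: [0.991, 0.132, -0.0, -0.0]
force: [-0.2, -0.1, 0.2]
gripper_width: 0.085
```

```bash
python3 - <<'E'
from h import *
P,p=wshot("w13")
R=np.radians(15.2)
X=(P-np.array([.4645,-.0296,0]))@np.array([[np.cos(R),-np.sin(R),0],[np.sin(R),np.cos(R),0],[0,0,1]])*1000
for nm,k in (("x+",(X[...,0]>35)&(X[...,0]<46)),("x-",(X[...,0]<-35)&(X[...,0]>-46)),("y+",(X[...,1]>20)),("y-",(X[...,1]<-20))):
    k=k&(X[...,2]>80)&(X[...,2]<110)&(abs(X[...,1])<26)&(abs(X[...,0])<46);print(nm,k.sum(),np.median(X[k][:,2]).round(2))
rect(P,box(P,.465,-.03,.08,.0915,.103),"ring")
rect(P,box(P,.575,.125,.04,.05,.064),"cupP");rect(P,box(P,.645,.138,.04,.05,.064),"cup")
print("F",monitor.state()['force'])
a=p[20:260,200:440,::-1];s,_=optics.snapshot("side");s=s[150:310,190:400,::-1];c,_=optics.snapshot("scene");c=c[140:260,250:370,::-1]
f=lambda i:cv2.resize(i,(int(i.shape[1]*300/i.shape[0]),300),interpolation=2)
cv2.imwrite("pics/fin.png",cv2.resize(np.hstack([f(a),f(s),f(c)]),(800,242)) )
E
```

```text
x+ 659 95.9
x- 550 95.89
y+ 564 95.9
y- 578 95.82
ring n 5061 c [465.3 -29.2] size [99.4 58.4] yaw 15.26 z med 95.8
cupP n 618 c [574.8 124.4] size [62.1 59.8] yaw -75.44 z med 56.6
cup n 169 c [618.9 141.5] size [69.3 31.2] yaw -83.03 z med 56.1
F [ 0.06898772  0.20690943 -0.0338583 ]
```

View pics/fin.png

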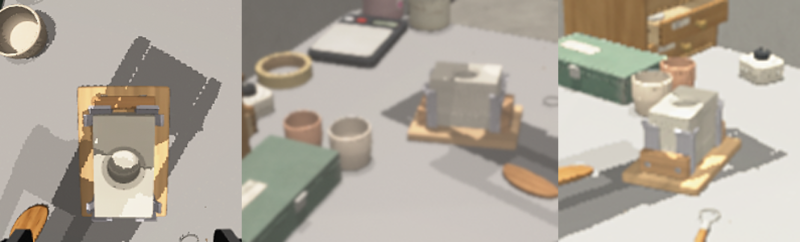

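The stack stands level and square in the cradle: ring top at 95.9 mm at all four edges (95 nominal plus the camera's 0.9 mm bias), yaw 15.3° against the cradle's 15.2°. Both cups are standing. I'll hand in.

```bash
python3 -c "
from station import bot
print(bot.hand_in())"
```

```text
the job is handed in; nothing more can be done
None
```

I stacked the mould in the cradle in the order asked: base block, then body, then pour ring, all right way up. The job is handed in at about 27.6 s. Each piece was lowered in small steps until it touched (about 4, 13 and 6 N) within 0.5 mm of the expected height, then released.

- **Seating:** the ring's top read 95.8–95.9 mm at all four edges. That is the nominal 95 mm plus the wrist camera's usual offset of about 0.9 mm, so the stack is level and fully seated.
- **Squareness:** the ring lies at 15.3° and the cradle at about 15.2°. Their centres agree within about 1 mm.
- **Cups:** both were still standing. The cream cup had not moved within about 1.5 mm. The terracotta cup was cut off at the edge of the last wrist view, so that reading (618.9, 141.5) is not valid. I confirmed that cup only by eye in the scene and side pictures.
- **Small disagreement:** before the ring went on, the body's knobs read about 1.5 mm off-centre along the cradle's length, which is the limit of the pocket's play. The other readings did not show this offset.

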